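Emergency opening of a locked bench centrifuge

ROBOT

A 7-joint arm with a two-finger parallel gripper is mounted at the origin on a cart in front of the work surface, level with it; the furniture and walls round the work are solid. World frame = base frame: x ahead of the robot, y to its left, z up, the work surface at z = 0. Lengths are in mm, angles in rad, forces in N, time in s.
With the tool pointing down it reaches from about 400 to 875 mm from the base axis. Payload 4.4 kg.
Tool frame: the origin (TCP) lies midway between the tips of the shut fingers; the grasp point (between the pads) lies 19 mm behind it; z points along the fingers, y is the line along which they close (so a half turn about z gives the same grasp; the last joint's range is limited). The gripper opens to 85 mm and grips with 20 to 120 N. Pads are 22 mm wide; open, the fingers measure 114 mm over their backs; the gripper's body (76 mm by 85 mm) begins 54 mm behind the grasp point. The pads swing forward as they close: fully open they stand 13 mm farther back than shut.
Start: joints at [1.059, 0.628, 0.038, 1.517, -0.027, 0.996, -0.02], TCP at [280.295, -586.475, 231.313] pointing down, gripper open.
Joint ranges: [-3.06, 3.06], [-0.37, 2.12], [-1.25, 1.32], [0.18, 2.47], [-1.1, 4.24], [0.23, 1.98], [-2.94, 2.94]. Speed limits (rad/s): [2.57, 2.57, 3.14, 3.14, 3.14, 3.14, 3.14].

INTERFACE

Orientations are given as [roll, pitch, yaw] about the fixed x, y, z axes, in that order (R = Rz(yaw) Ry(pitch) Rx(roll)).
In Python, from station import robot gives the robot as it stands. The module is installed in compiled form; this text tells all that it offers.
- The arm moves only by the tool play_rows, never from a script. Its argument "moves" is a list of rows, each an object with "translation": the shift along the world's x, y, z in mm, a list of three; "rot": the turn, a rotation vector about the world's x, y, z in degrees, a list of three; "fingers": the opening in per cent of the stroke, from 0 (shut) to 100 (fully open). In form: [{"translation": [dx, dy, dz], "rot": [ax, ay, az], "fingers": fingers}, ...]. A call has exactly 5 rows; each row is the pose to reach, as a shift and turn from the pose commanded when the call began; what a row does not reach only later rows make up. A row lasts 1/10 s, in which the tool goes at most 50 mm and 8.59 degrees, less where a joint would pass 70% of its speed; a pose out of reach is approached as far as the arm can. A call with a gripper value outside its range is refused whole. The fingers move at their own pace and stop on an object; the grip force is fixed at half the most. Time passes only in rows, so rows that repeat a pose let the fingers close, or fill a call up. It gives the time, the measured TCP pose, the force, the opening and the grip force at its end, in the units of the state.
- robot.get_obs(): the state, without advancing time (a new reading comes with each control period).
- robot.get_image(name): name is "scene" or "top" or "wrist"; returns the picture (420x560x3 uint8, red, green, blue); there is no depth.
- robot.get_calibration(name): a dict with "intrinsics" (3x3 intrinsics, pixels), "R" (3x3) and "t" (3): a world point X has camera coordinates R X + t; the wrist camera has in their place "hand_eye" (4x4, takes a point from camera to tool coordinates, whose origin is the TCP and whose axes are the flange's). Camera axes: x right, y down, z forward; pixel columns grow to the right and rows downward; lengths in mm; the calibration is good to about 2 mm. The wrist camera is an equidistant fisheye: a pixel r from the principal point sees the ray r / f radians off the axis. A picture is of the moment at which its call begins: read the wrist's pose just before it. get_calibration takes no time and is no camera call.
- robot.hand_in(): hands the job in; it is judged then, once.
The state is a dict: "time_s": time; "joints": joint angles; "qvel": joint speeds; "joint_torque": joint torques, N m; "ee_pos": TCP position; "tcp_rot": TCP orientation; "wrist_force": force on the tool from outside, world axes, zero at the start; "moment": the same for the moment, N m; "width": opening from 0.0 (shut) to 1.0 (fully open); "grasp_force": force on a finger pad.
Only numpy, scipy, OpenCV 4.12 (cv2) and the standard library are available. Lean on these libraries where they do the work, as an engineer would, in place of code of your own. Each camera call takes 0.05 s, during which the arm holds its last target. There are 200 camera calls.

TASK

The bench centrifuge has gone dead and its lid is locked with samples inside. Take the red-handled release pin out of the tool stand, push it gently down through the small release hole at the front right of the centrifuge's deck until you feel the spring catch underneath snap over (do not ram it hard against its stop), put the pin back upright and fully down in its socket, then swing the lid fully open so that it stays open. Leave the beaker, the vial, the dropper bottle and the cuvette box where they stand.

Things in the scene. Friction and masses are not known exactly. Their poses are not given: they have to be found in the camera images.
- centrifuge: white bench centrifuge, fixed: 210 (x) by 200 (y) mm, grey deck 110 mm above the bench, dark unlit display in front. Origin: centre of its underside on the bench; x points from its front to its back (away from the robot), y to its left, z up. The closed lid covers the deck from 50 mm in front of the centre to the back, is 170 mm wide and its top is 132 mm above the bench
- release_hole (a point): centre of the mouth of the release hole in the deck, 111 mm above the bench, 70 mm in front and 70 mm right of the centrifuge's centre: a steel funnel bush, mouth 20 mm wide, narrowing over the first 6 mm to a straight vertical bore 10 mm wide that ends 10 mm below the mouth; open space below. Same axes as the centrifuge
- catch_zone (a point): fixed point on the hole's axis, 33 mm below the mouth. The flat head (14 mm wide) of the locked spring catch lies up to 10 mm above or below this point, different on every machine, unseen and unmeasured: feel for it (the rod enters 23 to 43 mm before touching). It gives way under about 5 N, rising to 10 N after 2.5 mm (more if the rod binds); pulled away too early, it springs back locked
- catch_stop (a point): fixed point on the hole's axis, 42 mm below the mouth: the middle of where the head stops. 6.5 mm below first touch the resistance falls to nothing: the over-centre spring snaps the head away to a rigid stop 9 mm below first touch, where it stays; the lid is then unlocked but does not rise by itself. More than 25 N between pin and centrifuge damages the catch
- release_pin: release pin, 60 g, standing upright in the stand: steel rod 6 mm thick with a round end, 90 mm clear length, below a red cylindrical handle 16 mm thick and 50 mm long (handle from 90 to 140 mm above the rod's end). Origin: the lower end of the rod; z points along it up to the handle
- tool_stand: grey foot 56 (x) by 96 (y) by 12 mm with two flared steel sockets 48 mm apart along y, fixed to the bench. Origin: centre of its underside. The socket at +y holds the release pin; the one at -y holds a black T-handled rotor key (fixed, 90 mm tall), not needed
- pin_socket (a point): floor of the pin's socket, 12 mm above the bench: the pin's end stands on it. The socket is a tube with an 8 mm bore whose flared mouth, 16 mm wide, is 46 mm above this point (the flare is the top 8 mm)
- lid (a joint): angle of the lid: 0 closed, 1.15 rad fully open (stop). The hinge is stiff: the lid stays where it is left; lifting it by its handle takes about 5 N
- lid_hinge (a point): middle of the lid's hinge line, at the back of the centrifuge, 112 mm above the bench; the hinge runs along the centrifuge's y axis, and the lid's front edge rises and swings back over it. Same axes as the centrifuge
- lid_grip (a point): middle of the dark handle bar at the lid's front: round, 12 mm thick, along the centrifuge's y, 56 mm free between its arms; lid closed: 168 mm in front of the hinge, 152 mm above the bench, 20 mm above the lid's top and 26 mm in front of its edge. Moves with the lid. A vertical gripper closing along the centrifuge's x can hold it from above all the way up, the bar turning between the fingers
- beaker: glass beaker 52 mm wide, 66 mm tall, left of the centrifuge; origin at the centre of its base
- vial: reagent vial with a green cap, 22 mm wide, 41 mm tall, left of the centrifuge; origin at the centre of its base
- dropper_bottle: white dropper bottle 35 mm wide, 95 mm tall, right of the tool stand; origin at the centre of its base
- cuvette_box: small card box 44 by 60 by 36 mm, right of the tool stand; origin at the centre of its base

How it is judged:
By the outcome, as a careful person would: the job done as asked, in the order asked, and still so for the second after the job is handed in, with the robot touching nothing.
It also fails if it takes over 61 s, if anything falls off the work surface, if the arm or the gripper's body presses on something with over 40 N, if the wrist force passes 120 N, or if a joint passes its speed limit or range.

## Working session

There is one attempt and no reset: what is moved stays moved. The work goes in short steps, Python scripts to look and compute and a tool call to move; the robot and the scene stay as the last step left them, time stands still between calls to the robot, and variables do not carry over. Pictures are saved under pics/ and viewed, at most 10 in all, crops included, and the job is handed in when it is done.

Besides the shell and the picture viewer there is one more tool, called after "Request:" by a JSON object that holds its "fn" and its "kwargs", one argument or row to a line. play_rows: Moves the arm, as the interface text tells. Its arguments: {"type":"object","properties":{"moves":{"type":"array"}},"required":["moves"]}

```bash
mkdir -p pics; python3 - <<'E'
from station import robot
import cv2,json,numpy as np
o=robot.get_obs();print(o)
for n in("scene","top"):
    im=robot.get_image(n);cv2.imwrite(f"pics/{n}0.png",im[:,:,::-1])
for n in("scene","top","wrist"):
    print(n,{k:np.round(v,4).tolist() for k,v in robot.get_calibration(n).items()})
E
```

```text
{'time_s': 0.0, 'joints': array([ 1.05918288,  0.62936864,  0.03848233,  1.51841106, -0.0270294 ,
        0.99628169, -0.02001505]), 'qvel': array([ 4.86135095e-05, -8.30587728e-04, -2.56604635e-03, -2.99216562e-05,
       -6.08411529e-04, -2.30251210e-03,  7.38565280e-04]), 'joint_torque': array([ 9.88465290e-04, -5.63407552e+01,  1.22654669e+00, -1.93444902e+01,
        1.10171831e-02,  1.06094830e-02, -3.83550037e-05]), 'ee_pos': array([ 280.00784849, -585.88119108,  230.36146328]), 'tcp_rot': array([-3.13964324e+00,  2.68947442e-05,  4.45748778e-01]), 'wrist_force': array([0.25985344, 0.56003432, 0.20099719]), 'moment': array([-0.02089816, -0.01069001,  0.0176453 ]), 'grasp_force': 0.0, 'width': 0.99970530980944}
scene {'intrinsics': [[435.952, 0.0, 283.7707], [0.0, 435.952, 201.0292], [0.0, 0.0, 1.0]], 'R': [[0.779, -0.627, 0.0071], [-0.2294, -0.2955, -0.9274], [0.5835, 0.7208, -0.3741]], 't': [-409.4499, 231.0374, 981.7916]}
top {'intrinsics': [[447.5048, 0.0, 273.8985], [0.0, 447.5048, 220.267], [0.0, 0.0, 1.0]], 'R': [[0.0255, -0.9995, -0.016], [-0.9946, -0.0237, -0.1014], [0.101, 0.0185, -0.9947]], 't': [-47.1076, 518.7591, 1201.7047]}
wrist {'intrinsics': [[325.1923, 0.0, 281.598], [0.0, 325.1923, 206.7087], [0.0, 0.0, 1.0]], 'hand_eye': [[-0.0002, -0.9658, -0.2593, 65.1808], [1.0, -0.0002, -0.0, -1.1222], [-0.0, -0.2593, 0.9658, -143.1727], [0.0, 0.0, 0.0, 1.0]]}
```

View pics/scene0.png

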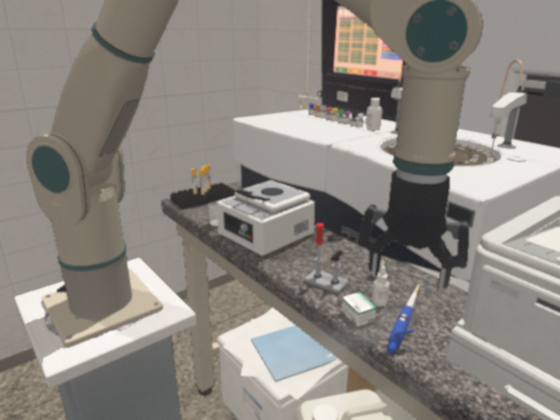

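View pics/top0.png

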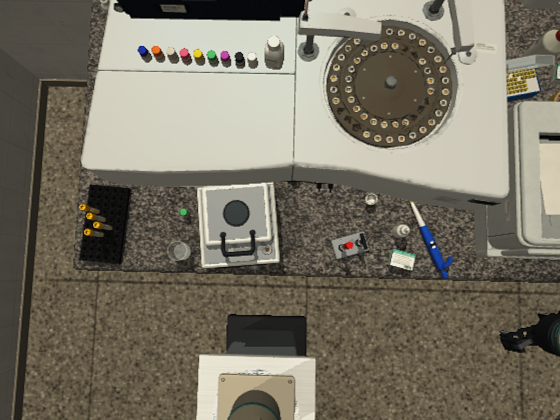

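The scene view shows the centrifuge at (265,215), the red pin at (319,235) and the stand at (327,282). In the top view the centrifuge is at (238,225), the pin at (349,245), the lid bar at (238,245) and the release hole at about (267,249).

```bash
cat > h.py <<'E'
import cv2,numpy as np
from station import robot
from scipy.spatial.transform import Rotation as Ro
def ray(n,u,v,pose=None):
    c=robot.get_calibration(n);K=np.array(c["intrinsics"]);x=(u-K[0,2])/K[0,0];y=(v-K[1,2])/K[1,1]
    if n=="wrist":
        r=np.hypot(x,y);s=np.sinc(r/np.pi);d=np.array([x*s,y*s,np.cos(r)])
        H=np.array(c["hand_eye"]);R=Ro.from_euler("xyz",pose[1]).as_matrix()
        return R@H[:3,3]+pose[0],R@H[:3,:3]@d
    R=np.array(c["R"]);t=np.array(c["t"]);return -R.T@t,R.T@np.array([x,y,1])
def onz(n,u,v,z,pose=None):
    o,d=ray(n,u,v,pose);return o+d*(z-o[2])/d[2]
def proj(n,X,pose=None):
    c=robot.get_calibration(n);K=np.array(c["intrinsics"])
    if n=="wrist":
        H=np.array(c["hand_eye"]);R=Ro.from_euler("xyz",pose[1]).as_matrix()
        p=H[:3,:3].T@(R.T@(np.array(X)-pose[0])-H[:3,3]);q=np.hypot(p[0],p[1]);r=np.arctan2(q,p[2])
        return K[0,0]*r*p[0]/q+K[0,2],K[0,0]*r*p[1]/q+K[1,2]
    p=np.array(c["R"])@X+c["t"];return K[0,0]*p[0]/p[2]+K[0,2],K[1,1]*p[1]/p[2]+K[1,2]
def cross(a,b):
    (o,d),(p,e)=a,b;d=d/np.linalg.norm(d);e=e/np.linalg.norm(e)
    s=np.linalg.lstsq(np.c_[d,-e],p-o,rcond=None)[0];A=o+s[0]*d;B=p+s[1]*e
    return (A+B)/2,np.linalg.norm(A-B)
def red(im):
    h=cv2.cvtColor(im,cv2.COLOR_RGB2HSV);return (((h[...,0]<8)|(h[...,0]>172))&(h[...,1]>150)&(h[...,2]>80)).astype(np.uint8)
def blobs(m,k=4,mn=8):
    n,l,s,c=cv2.connectedComponentsWithStats(m);i=[j for j in np.argsort(-s[1:,4])+1 if s[j,4]>=mn][:k]
    return [(s[j].tolist(),np.round(c[j],1).tolist()) for j in i]
def pose():
    o=robot.get_obs();return np.array(o["ee_pos"]),np.array(o["tcp_rot"])
E
python3 - <<'E'
from h import *
t=cv2.imread("pics/top0.png")[:,:,::-1].copy();s=cv2.imread("pics/scene0.png")[:,:,::-1].copy()
print(blobs(red(t)),blobs(red(s)))
g=cv2.cvtColor(t,cv2.COLOR_RGB2HSV)
c=cv2.resize(t[170:280,160:430],None,fx=2.96,fy=2.96,interpolation=cv2.INTER_CUBIC)
cv2.imwrite("pics/topc.png",c[:,:,::-1])
E
```

```text
[([344, 242, 9, 7, 48], [348.2, 245.0]), ([180, 48, 9, 9, 43], [183.7, 52.8])] [([317, 223, 7, 21, 108], [319.2, 232.3]), ([372, 72, 4, 3, 9], [373.6, 72.7])]
```

View pics/topc.png

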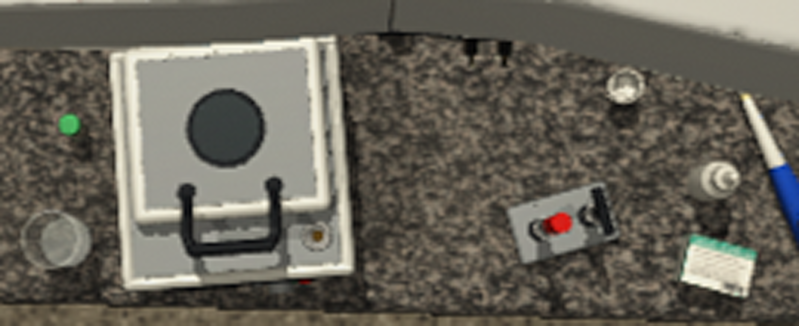

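The crop shows the hole at crop (317,236), the bar middle at (232,247), the red pin at (560,223), and the stand turned about 15°.

```bash
python3 - <<'E'
from h import *
f=lambda u,v:(160+u/2.96,170+v/2.96)
print("hole",onz("top",*f(317,236),111).round(1))
print("bar L,R outer",onz("top",*f(193,250),152).round(1),onz("top",*f(272,245),152).round(1))
print("pin top z152",onz("top",348.2,245,150).round(1), "tri",cross(ray("top",348.2,244.5),ray("scene",319.2,224)))
print("deck front L/R",[onz("top",*f(*p),110).round(1) for p in((128,288),(352,270))])
print("stand",[onz("top",*f(*p),12).round(1) for p in((523,262),(618,238),(508,208),(603,183))])
print("things",onz("top",*f(718,180),95).round(1),[onz("top",*f(*p),36).round(1) for p in((755,255),(745,297),(680,285),(688,237))])
E
```

```text
hole [435.6 -20.6 111. ]
bar L,R outer [420.1  80.3 152. ] [425.9  15.1 152. ]
pin top z152 [ 450.7 -219.8  150. ] tri (array([ 452.85948402, -220.67122268,  148.69712921]), np.float64(2.166263473629506))
deck front L/R [array([387.2, 140.1, 110. ]), array([407.4, -51.2, 110. ])]
stand [array([ 419.8, -209.1,   12. ]), array([ 444.2, -296.7,   12. ]), array([ 469.6, -194.6,   12. ]), array([ 495.1, -282.6,   12. ])]
things [ 493.4 -367.    95. ] [array([ 431., -416.,   36.]), array([ 392.8, -406.8,   36. ]), array([ 402.1, -348.2,   36. ]), array([ 445.8, -355.5,   36. ])]
```

Request:
{"fn": "play_rows", "kwargs": {
  "moves": [
    {"translation": [20, 45, 0], "rot": [0, 0, 0], "fingers": 100},
    {"translation": [40, 90, 0], "rot": [0, 0, 0], "fingers": 100},
    {"translation": [60, 135, 0], "rot": [0, 0, 0], "fingers": 100},
    {"translation": [80, 180, 0], "rot": [0, 0, 0], "fingers": 100},
    {"translation": [100, 225, 0], "rot": [0, 0, 0], "fingers": 100}
  ]
}}

```text
time_s: 0.6
ee_pos: [380.6, -359.5, 231.1]
tcp_rot: [-3.141, -0.0, 0.445]
wrist_force: [1.6, -0.0, -0.2]
width: 0.998
grasp_force: 0.0
```

Request:
{"fn": "play_rows", "kwargs": {
  "moves": [
    {"translation": [15, 35, 0], "rot": [0, 0, 0], "fingers": 100},
    {"translation": [30, 70, 0], "rot": [0, 0, 0], "fingers": 100},
    {"translation": [45, 105, 0], "rot": [0, 0, 0], "fingers": 100},
    {"translation": [70, 140, 0], "rot": [0, 0, 0], "fingers": 100},
    {"translation": [70, 140, 0], "rot": [0, 0, 0], "fingers": 100}
  ]
}}

```text
time_s: 1.1
ee_pos: [454.0, -215.0, 231.2]
tcp_rot: [-3.14, -0.004, 0.456]
wrist_force: [0.4, -0.5, -0.3]
width: 0.999
grasp_force: 0.0
```

```bash
cat > look.py <<'E'
from h import *
import sys
p=pose();im=robot.get_image("wrist");cv2.imwrite(f"pics/{sys.argv[1]}.png",im[:,:,::-1])
print(p[0].round(1),p[1].round(4),blobs(red(im)));np.save(f"pics/{sys.argv[1]}.npy",np.array(p))
E
python3 look.py w1
```

```text
[ 454.  -215.   231.2] [-3.1395 -0.0035  0.456 ] [([282, 199, 23, 37, 698], [292.3, 217.5])]
```

View pics/w1.png

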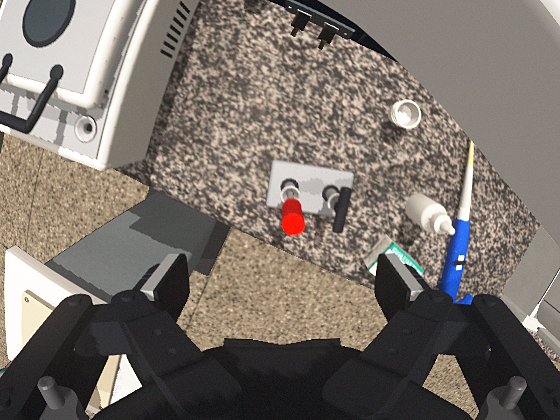

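The wrist view shows the red handle (top face about (293,224), lower end about (291,203)), the socket mouth at (289,186) and the release hole at (86,128).

```bash
python3 - <<'E'
from h import *
im=cv2.imread("pics/w1.png")[:,:,::-1].copy();p=np.load("pics/w1.npy")
h=cv2.cvtColor(im,cv2.COLOR_RGB2HSV);m=red(im)
print([ (v,np.flatnonzero(m[v]).min(),np.flatnonzero(m[v]).max()) for v in range(200,236,4)])
for v in (222,224,226): print("top",onz("wrist",293,v,152,p).round(1))
print("handle low",onz("wrist",290.5,203,102,p).round(1),"sock",onz("wrist",289,186,58,p).round(1))
g=cv2.cvtColor(im,cv2.COLOR_RGB2GRAY)[100:155,55:120]
c=cv2.HoughCircles(cv2.GaussianBlur(g,(3,3),0),cv2.HOUGH_GRADIENT,1,10,param1=100,param2=12,minRadius=3,maxRadius=16)
print(c); print("hole",onz("wrist",86,128,111,p).round(1))
cv2.imwrite("pics/c1.png",np.hstack([cv2.resize(im[160:240,250:330],(480,480),interpolation=2),cv2.resize(im[100:153,60:93+20],(300,300),interpolation=2).repeat(1,0) if 0 else cv2.resize(im[105:155,60:110],(320,480),interpolation=2)])[:,:,::-1])
for z in (152,102,58): print(z,np.round(proj("wrist",[451,-221,z],p),1))
E
```

```text
[(200, np.int64(286), np.int64(297)), (204, np.int64(283), np.int64(300)), (208, np.int64(282), np.int64(300)), (212, np.int64(282), np.int64(301)), (216, np.int64(282), np.int64(302)), (220, np.int64(282), np.int64(303)), (224, np.int64(282), np.int64(304)), (228, np.int64(282), np.int64(304)), (232, np.int64(285), np.int64(301))]
top [ 452.  -223.7  152. ]
top [ 450.7 -224.4  152. ]
top [ 449.3 -225.   152. ]
handle low [ 453.  -222.5  102. ] sock [ 458.5 -219.4   58. ]
[[[35.5 22.5 15.4]
  [28.5 30.5  9.6]
  [41.5 12.5  9.6]
  [13.5 33.5  9.6]]]
hole [436.9 -23.  111. ]
152 [289.  221.6]
102 [287.9 204.3]
58 [287.1 193.3]
```

View pics/c1.png

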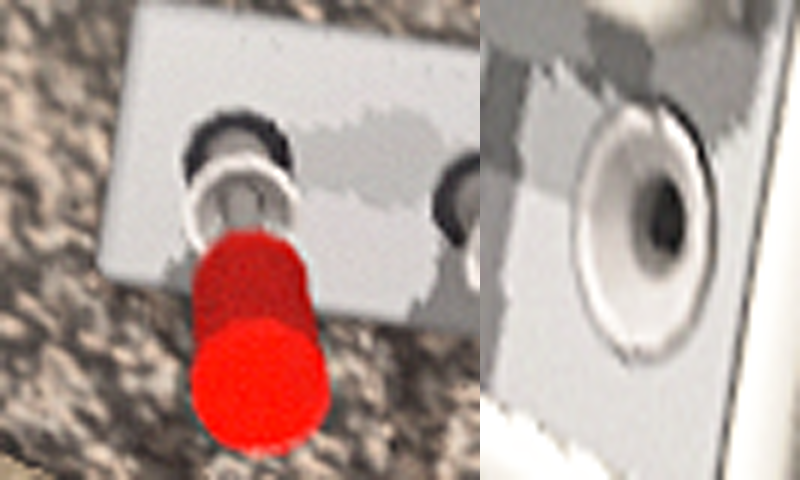

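```bash
python3 - <<'E'
from h import *
p=np.load("pics/w1.npy")
print("top",onz("wrist",293.5,224.5,152,p).round(1),"sock",onz("wrist",290.5,194.7,58,p).round(1),"hole",onz("wrist",85.8,129.3,111,p).round(1))
E
```

```text
top [ 450.5 -224.9  152. ] sock [ 451.2 -224.6   58. ] hole [435.7 -23.3 111. ]
```

Request:
{"fn": "play_rows", "kwargs": {
  "moves": [
    {"translation": [0, 0, -10], "rot": [0, 0, 0], "fingers": 100},
    {"translation": [0, -1, -20], "rot": [0, 0, 0], "fingers": 100},
    {"translation": [0, -1, -30], "rot": [0, 0, 0], "fingers": 100},
    {"translation": [0, -1, -35], "rot": [0, 0, 0], "fingers": 100},
    {"translation": [0, -1, -35], "rot": [0, 0, 0], "fingers": 100}
  ]
}}

```text
time_s: 1.65
ee_pos: [449.3, -222.7, 195.1]
tcp_rot: [-3.14, 0.002, 0.445]
wrist_force: [-0.4, -0.3, 0.5]
width: 0.999
grasp_force: 0.0
```

```bash
python3 look.py w2; python3 - <<'E'
from h import *
im=cv2.imread("pics/w2.png")[:,:,::-1].copy();p=np.load("pics/w2.npy")
h=cv2.cvtColor(im,cv2.COLOR_RGB2HSV);print(blobs((red(im)&(h[...,2]>215)).astype(np.uint8),2),blobs((red(im)&(h[...,2]>235)).astype(np.uint8),2),np.percentile(h[...,2][red(im)>0],[5,25,50,75,95]))
b=blobs((red(im)&(h[...,2]>215)).astype(np.uint8),1)[0][1];print(onz("wrist",*b,152,p).round(1))
E
```

```text
[ 449.3 -222.7  195.1] [-3.1398e+00  1.6000e-03  4.4450e-01] [([273, 197, 28, 45, 977], [285.9, 220.3])]
[([273, 216, 27, 26, 541], [286.3, 228.6]), ([281, 198, 9, 3, 14], [284.9, 198.8])] [([273, 216, 27, 26, 530], [286.3, 228.6])] [157. 188. 247. 248. 255.]
[ 451.2 -223.6  152. ]
```

Request:
{"fn": "play_rows", "kwargs": {
  "moves": [
    {"translation": [1, -1, -40], "rot": [0, 0, 0], "fingers": 100},
    {"translation": [1, -1, -75], "rot": [0, 0, 0], "fingers": 100},
    {"translation": [1, -1, -83], "rot": [0, 0, 0], "fingers": 60},
    {"translation": [1, -1, -83], "rot": [0, 0, 0], "fingers": 0},
    {"translation": [1, -1, -83], "rot": [0, 0, 0], "fingers": 0}
  ]
}}

```text
time_s: 2.2
ee_pos: [452.2, -224.0, 114.5]
tcp_rot: [3.14, -0.001, 0.446]
wrist_force: [-0.5, 0.5, -0.1]
width: 0.514
grasp_force: 0.0
```

Request:
{"fn": "play_rows", "kwargs": {
  "moves": [
    {"translation": [0, 0, 0], "rot": [0, 0, 0], "fingers": 0},
    {"translation": [0, 0, 0], "rot": [0, 0, 0], "fingers": 0},
    {"translation": [0, 0, 0], "rot": [0, 0, 0], "fingers": 0},
    {"translation": [0, 0, 0], "rot": [0, 0, 0], "fingers": 0},
    {"translation": [0, 0, 0], "rot": [0, 0, 0], "fingers": 0}
  ]
}}

```text
time_s: 2.7
ee_pos: [452.0, -223.4, 114.4]
tcp_rot: [3.141, -0.001, 0.446]
wrist_force: [-0.8, 1.0, 7.1]
width: 0.171
grasp_force: 58.5
```

Request:
{"fn": "play_rows", "kwargs": {
  "moves": [
    {"translation": [0, 0, 15], "rot": [0, 0, 0], "fingers": 0},
    {"translation": [0, 0, 45], "rot": [0, 0, 0], "fingers": 0},
    {"translation": [0, 0, 85], "rot": [0, 0, 0], "fingers": 0},
    {"translation": [0, 0, 120], "rot": [0, 0, 0], "fingers": 0},
    {"translation": [0, 0, 135], "rot": [0, 0, 0], "fingers": 0}
  ]
}}

```text
time_s: 3.2
ee_pos: [452.7, -224.3, 251.8]
tcp_rot: [3.137, -0.004, 0.446]
wrist_force: [-0.4, -0.9, -0.8]
width: 0.171
grasp_force: 58.9
```

Request:
{"fn": "play_rows", "kwargs": {
  "moves": [
    {"translation": [-4, 40, 0], "rot": [0, 0, 0], "fingers": 0},
    {"translation": [-8, 85, 0], "rot": [0, 0, 0], "fingers": 0},
    {"translation": [-12, 130, 0], "rot": [0, 0, 0], "fingers": 0},
    {"translation": [-15, 160, 0], "rot": [0, 0, 0], "fingers": 0},
    {"translation": [-15, 160, 0], "rot": [0, 0, 0], "fingers": 0}
  ]
}}

```text
time_s: 3.7
ee_pos: [435.7, -58.9, 248.6]
tcp_rot: [-3.14, -0.001, 0.453]
wrist_force: [-0.0, -0.1, -1.0]
width: 0.167
grasp_force: 58.9
```

Request:
{"fn": "play_rows", "kwargs": {
  "moves": [
    {"translation": [0, 0, 0], "rot": [0, 0, 0], "fingers": 0},
    {"translation": [0, 0, 0], "rot": [0, 0, 0], "fingers": 0},
    {"translation": [0, 0, 0], "rot": [0, 0, 0], "fingers": 0},
    {"translation": [0, 0, 0], "rot": [0, 0, 0], "fingers": 0},
    {"translation": [0, 0, 0], "rot": [0, 0, 0], "fingers": 0}
  ]
}}

```text
time_s: 4.2
ee_pos: [436.3, -64.2, 248.2]
tcp_rot: [3.142, 0.0, 0.444]
wrist_force: [1.1, -0.8, -1.0]
width: 0.171
grasp_force: 58.9
```

```bash
python3 look.py w3; python3 -c "
from h import *
print(robot.get_obs()['wrist_force'],robot.get_obs()['width'])
p=np.load('pics/w3.npy');print(proj('wrist',p[0]+[0,0,-102],p),proj('wrist',[436,-22,111],p))"
```

```text
[436.3 -64.2 248.2] [3.1416e+00 2.0000e-04 4.4430e-01] [([262, 239, 40, 82, 2663], [281.5, 281.3])]
[ 0.06972091  0.76482877 -0.07249435] 0.16759866375729757
(np.float64(283.04917599037503), np.float64(205.88885398410557)) (np.float64(239.39675268704917), np.float64(175.91458678168843))
```

View pics/w3.png

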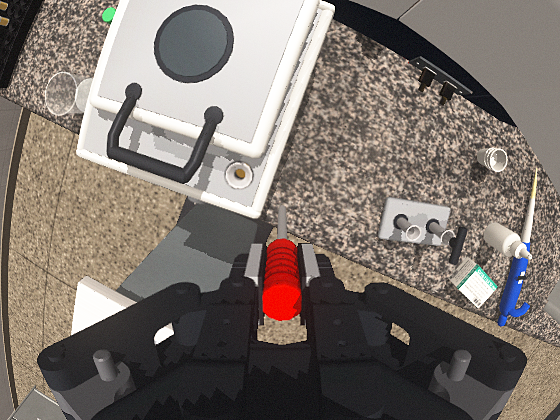

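The pin is gripped upright (rod end about (282,206), as predicted); the hole's ring is at about (239,174) and the empty socket mouth at (414,234).

```bash
python3 - <<'E'
from h import *
im=cv2.imread("pics/w3.png")[:,:,::-1].copy();p=np.load("pics/w3.npy")
h=cv2.cvtColor(im,cv2.COLOR_RGB2HSV)
def ring(x0,y0,w,hh,m):
    m=m[y0:y0+hh,x0:x0+w]; print(blobs(m,3)); 
w=((h[...,2]>205)).astype(np.uint8); ring(222,158,34,32,w)
o=((h[...,0]>8)&(h[...,0]<28)&(h[...,1]>90)).astype(np.uint8); ring(228,164,22,22,o)
print(proj("wrist",[451,-223.6,58],p),onz("wrist",414,234,58,p).round(1),onz("wrist",239,174.5,111,p).round(1))
e=np.hstack([cv2.resize(im[158:192,222:256],(400,400),interpolation=2),cv2.resize(im[217:251,397:431],(400,400),interpolation=2)])
cv2.imwrite("pics/c3.png",e[:,:,::-1])
E
```

```text
[([4, 5, 26, 26, 314], [17.1, 20.1]), ([21, 9, 13, 23, 84], [30.4, 24.5]), ([0, 13, 11, 19, 79], [2.6, 25.5])]
[([8, 5, 9, 9, 64], [12.1, 9.0])]
(np.float64(413.0423484219176), np.float64(232.5653392026565)) [ 450.  -225.7   58. ] [437.  -21.2 111. ]
```

View pics/c3.png

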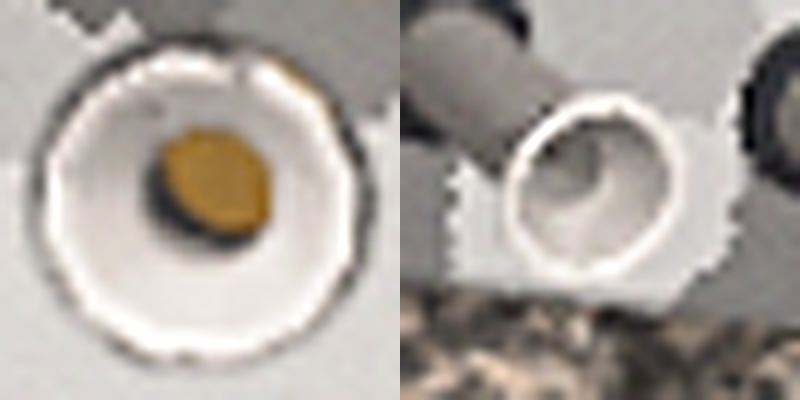

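Request:
{"fn": "play_rows", "kwargs": {
  "moves": [
    {"translation": [0.7, 25, 0], "rot": [0, 0, 0], "fingers": 0},
    {"translation": [0.7, 42.5, 0], "rot": [0, 0, 0], "fingers": 0},
    {"translation": [0.7, 42.5, 0], "rot": [0, 0, 0], "fingers": 0},
    {"translation": [0.7, 42.5, -15], "rot": [0, 0, 0], "fingers": 0},
    {"translation": [0.7, 42.5, -28], "rot": [0, 0, 0], "fingers": 0}
  ]
}}

```text
time_s: 4.75
ee_pos: [437.3, -21.7, 220.1]
tcp_rot: [3.141, -0.001, 0.445]
wrist_force: [0.6, 0.0, -0.3]
width: 0.168
grasp_force: 58.9
```

Request:
{"fn": "play_rows", "kwargs": {
  "moves": [
    {"translation": [0, 0, 0], "rot": [0, 0, 0], "fingers": 0},
    {"translation": [0, 0, -4], "rot": [0, 0, 0], "fingers": 0},
    {"translation": [0, 0, -8], "rot": [0, 0, 0], "fingers": 0},
    {"translation": [0, 0, -12], "rot": [0, 0, 0], "fingers": 0},
    {"translation": [0, 0, -14], "rot": [0, 0, 0], "fingers": 0}
  ]
}}

```text
time_s: 5.25
ee_pos: [437.0, -21.1, 206.1]
tcp_rot: [3.142, -0.0, 0.446]
wrist_force: [-0.1, 0.3, -1.3]
width: 0.168
grasp_force: 58.9
```

Request:
{"fn": "play_rows", "kwargs": {
  "moves": [
    {"translation": [0, 0, -3], "rot": [0, 0, 0], "fingers": 0},
    {"translation": [0, 0, -6], "rot": [0, 0, 0], "fingers": 0},
    {"translation": [0, 0, -9], "rot": [0, 0, 0], "fingers": 0},
    {"translation": [0, 0, -11], "rot": [0, 0, 0], "fingers": 0},
    {"translation": [0, 0, -12], "rot": [0, 0, 0], "fingers": 0}
  ]
}}

```text
time_s: 5.75
ee_pos: [436.9, -20.9, 194.1]
tcp_rot: [-3.141, 0.0, 0.446]
wrist_force: [-0.3, -0.7, 0.5]
width: 0.172
grasp_force: 58.9
```

Request:
{"fn": "play_rows", "kwargs": {
  "moves": [
    {"translation": [0, 0, -1], "rot": [0, 0, 0], "fingers": 0},
    {"translation": [0, 0, -2], "rot": [0, 0, 0], "fingers": 0},
    {"translation": [0, 0, -3], "rot": [0, 0, 0], "fingers": 0},
    {"translation": [0, 0, -3], "rot": [0, 0, 0], "fingers": 0},
    {"translation": [0, 0, -3], "rot": [0, 0, 0], "fingers": 0}
  ]
}}

```text
time_s: 6.25
ee_pos: [437.0, -21.0, 191.3]
tcp_rot: [3.142, -0.0, 0.446]
wrist_force: [0.3, 0.2, 0.4]
width: 0.171
grasp_force: 58.9
```

Request:
{"fn": "play_rows", "kwargs": {
  "moves": [
    {"translation": [0, 0, -1], "rot": [0, 0, 0], "fingers": 0},
    {"translation": [0, 0, -2], "rot": [0, 0, 0], "fingers": 0},
    {"translation": [0, 0, -2.5], "rot": [0, 0, 0], "fingers": 0},
    {"translation": [0, 0, -2.5], "rot": [0, 0, 0], "fingers": 0},
    {"translation": [0, 0, -2.5], "rot": [0, 0, 0], "fingers": 0}
  ]
}}

```text
time_s: 6.75
ee_pos: [437.0, -21.0, 188.8]
tcp_rot: [3.142, -0.0, 0.446]
wrist_force: [1.2, -0.7, -0.8]
width: 0.171
grasp_force: 58.9
```

Request:
{"fn": "play_rows", "kwargs": {
  "moves": [
    {"translation": [0, 0, -1], "rot": [0, 0, 0], "fingers": 0},
    {"translation": [0, 0, -2], "rot": [0, 0, 0], "fingers": 0},
    {"translation": [0, 0, -2.5], "rot": [0, 0, 0], "fingers": 0},
    {"translation": [0, 0, -2.5], "rot": [0, 0, 0], "fingers": 0},
    {"translation": [0, 0, -2.5], "rot": [0, 0, 0], "fingers": 0}
  ]
}}

```text
time_s: 7.25
ee_pos: [437.0, -21.0, 186.3]
tcp_rot: [3.142, -0.0, 0.446]
wrist_force: [-0.1, 0.1, -1.2]
width: 0.165
grasp_force: 58.9
```

Request:
{"fn": "play_rows", "kwargs": {
  "moves": [
    {"translation": [0, 0, -1], "rot": [0, 0, 0], "fingers": 0},
    {"translation": [0, 0, -2], "rot": [0, 0, 0], "fingers": 0},
    {"translation": [0, 0, -2.5], "rot": [0, 0, 0], "fingers": 0},
    {"translation": [0, 0, -2.5], "rot": [0, 0, 0], "fingers": 0},
    {"translation": [0, 0, -2.5], "rot": [0, 0, 0], "fingers": 0}
  ]
}}

```text
time_s: 7.75
ee_pos: [437.0, -21.0, 183.9]
tcp_rot: [3.142, -0.0, 0.446]
wrist_force: [-0.0, 0.3, 0.4]
width: 0.171
grasp_force: 59.0
```

Request:
{"fn": "play_rows", "kwargs": {
  "moves": [
    {"translation": [0, 0, -1], "rot": [0, 0, 0], "fingers": 0},
    {"translation": [0, 0, -2], "rot": [0, 0, 0], "fingers": 0},
    {"translation": [0, 0, -2.5], "rot": [0, 0, 0], "fingers": 0},
    {"translation": [0, 0, -2.5], "rot": [0, 0, 0], "fingers": 0},
    {"translation": [0, 0, -2.5], "rot": [0, 0, 0], "fingers": 0}
  ]
}}

```text
time_s: 8.25
ee_pos: [437.3, -20.9, 181.8]
tcp_rot: [3.141, -0.001, 0.446]
wrist_force: [-1.3, 0.4, 7.1]
width: 0.172
grasp_force: 59.7
```

Request:
{"fn": "play_rows", "kwargs": {
  "moves": [
    {"translation": [0, 0, -0.5], "rot": [0, 0, 0], "fingers": 0},
    {"translation": [0, 0, -1], "rot": [0, 0, 0], "fingers": 0},
    {"translation": [0, 0, -1.5], "rot": [0, 0, 0], "fingers": 0},
    {"translation": [0, 0, -2], "rot": [0, 0, 0], "fingers": 0},
    {"translation": [0, 0, -2], "rot": [0, 0, 0], "fingers": 0}
  ]
}}

```text
time_s: 8.75
ee_pos: [437.2, -21.0, 179.8]
tcp_rot: [3.141, -0.001, 0.446]
wrist_force: [-0.7, -0.3, 7.7]
width: 0.168
grasp_force: 59.8
```

Request:
{"fn": "play_rows", "kwargs": {
  "moves": [
    {"translation": [0, 0, -0.5], "rot": [0, 0, 0], "fingers": 0},
    {"translation": [0, 0, -1], "rot": [0, 0, 0], "fingers": 0},
    {"translation": [0, 0, -1.5], "rot": [0, 0, 0], "fingers": 0},
    {"translation": [0, 0, -1.5], "rot": [0, 0, 0], "fingers": 0},
    {"translation": [0, 0, -1.5], "rot": [0, 0, 0], "fingers": 0}
  ]
}}

```text
time_s: 9.25
ee_pos: [437.1, -21.0, 177.9]
tcp_rot: [3.141, -0.0, 0.446]
wrist_force: [-0.3, 0.1, 1.6]
width: 0.171
grasp_force: 59.6
```

Request:
{"fn": "play_rows", "kwargs": {
  "moves": [
    {"translation": [0, 0, -0.3], "rot": [0, 0, 0], "fingers": 0},
    {"translation": [0, 0, -0.6], "rot": [0, 0, 0], "fingers": 0},
    {"translation": [0, 0, -0.9], "rot": [0, 0, 0], "fingers": 0},
    {"translation": [0, 0, -1], "rot": [0, 0, 0], "fingers": 0},
    {"translation": [0, 0, -1], "rot": [0, 0, 0], "fingers": 0}
  ]
}}

```text
time_s: 9.75
ee_pos: [436.8, -21.0, 176.6]
tcp_rot: [-3.141, 0.0, 0.446]
wrist_force: [0.4, 0.1, -1.2]
width: 0.17
grasp_force: 59.3
```

Request:
{"fn": "play_rows", "kwargs": {
  "moves": [
    {"translation": [0, 0, -0.3], "rot": [0, 0, 0], "fingers": 0},
    {"translation": [0, 0, -0.6], "rot": [0, 0, 0], "fingers": 0},
    {"translation": [0, 0, -0.9], "rot": [0, 0, 0], "fingers": 0},
    {"translation": [0, 0, -0.9], "rot": [0, 0, 0], "fingers": 0},
    {"translation": [0, 0, -0.9], "rot": [0, 0, 0], "fingers": 0}
  ]
}}

```text
time_s: 10.25
ee_pos: [437.0, -21.0, 175.9]
tcp_rot: [3.142, -0.0, 0.446]
wrist_force: [0.1, -0.2, -1.1]
width: 0.169
grasp_force: 59.3
```

Request:
{"fn": "play_rows", "kwargs": {
  "moves": [
    {"translation": [0, 0, 5], "rot": [0, 0, 0], "fingers": 0},
    {"translation": [0, 0, 20], "rot": [0, 0, 0], "fingers": 0},
    {"translation": [0, 0, 40], "rot": [0, 0, 0], "fingers": 0},
    {"translation": [0, 0, 60], "rot": [0, 0, 0], "fingers": 0},
    {"translation": [0, 0, 72], "rot": [0, 0, 0], "fingers": 0}
  ]
}}

```text
time_s: 10.75
ee_pos: [437.6, -21.0, 249.6]
tcp_rot: [3.141, -0.002, 0.446]
wrist_force: [-0.5, -0.7, -0.4]
width: 0.168
grasp_force: 59.2
```

Request:
{"fn": "play_rows", "kwargs": {
  "moves": [
    {"translation": [0, -20, 0], "rot": [0, 0, 0], "fingers": 0},
    {"translation": [4, -65, 0], "rot": [0, 0, 0], "fingers": 0},
    {"translation": [8, -110, 0], "rot": [0, 0, 0], "fingers": 0},
    {"translation": [12, -155, 0], "rot": [0, 0, 0], "fingers": 0},
    {"translation": [15, -190, -20], "rot": [0, 0, 0], "fingers": 0}
  ]
}}

```text
time_s: 11.25
ee_pos: [453.7, -214.8, 230.2]
tcp_rot: [3.136, -0.004, 0.444]
wrist_force: [0.9, 0.2, -0.4]
width: 0.17
grasp_force: 59.1
```

Request:
{"fn": "play_rows", "kwargs": {
  "moves": [
    {"translation": [0, -12.5, -10], "rot": [0, 0, 0], "fingers": 0},
    {"translation": [0, -12.5, -40], "rot": [0, 0, 0], "fingers": 0},
    {"translation": [0, -12.5, -52], "rot": [0, 0, 0], "fingers": 0},
    {"translation": [0, -12.5, -52], "rot": [0, 0, 0], "fingers": 0},
    {"translation": [0, -12.5, -52], "rot": [0, 0, 0], "fingers": 0}
  ]
}}

```text
time_s: 11.75
ee_pos: [452.2, -222.9, 176.2]
tcp_rot: [-3.141, -0.0, 0.447]
wrist_force: [0.7, 0.1, -0.6]
width: 0.171
grasp_force: 59.1
```

```bash
python3 look.py w4; python3 - <<'E'
from h import *
p=np.load("pics/w4.npy");im=cv2.imread("pics/w4.png")
tip=p[0]+[-1,-.2,-102.4];print(tip,proj("wrist",tip,p),proj("wrist",[451,-223.6,58],p))
u,v=map(int,proj("wrist",[451,-223.6,58],p))
cv2.imwrite("pics/c4.png",cv2.resize(im[v-40:v+40,u-40:u+40],(560,560),interpolation=2));print(u-40,v-40)
E
```

```text
[ 452.2 -222.9  176.2] [-3.1413e+00 -2.0000e-04  4.4660e-01] [([262, 239, 40, 82, 2682], [281.5, 281.3])]
[ 451.23162337 -223.10211751   73.84711713] (np.float64(282.7648774183374), np.float64(207.02862963081043)) (np.float64(283.12473369368587), np.float64(202.5542759981358))
243 162
```

View pics/c4.png

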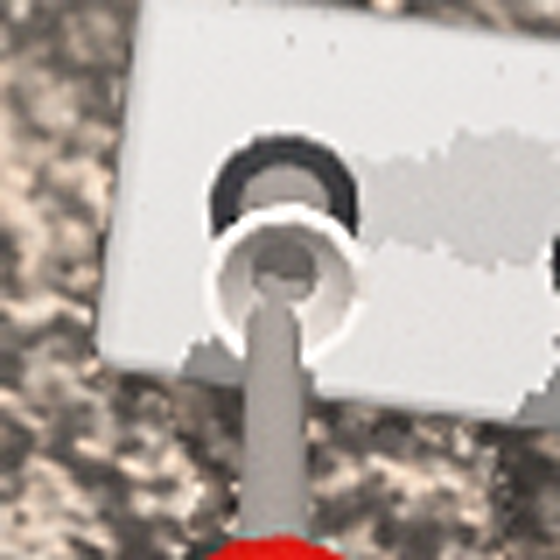

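The crop shows the rod end just above the socket mouth, within about 1 mm of its centre.

Request:
{"fn": "play_rows", "kwargs": {
  "moves": [
    {"translation": [0, -0.6, -6], "rot": [0, 0, 0], "fingers": 0},
    {"translation": [0, -0.6, -12], "rot": [0, 0, 0], "fingers": 0},
    {"translation": [0, -0.6, -18], "rot": [0, 0, 0], "fingers": 0},
    {"translation": [0, -0.6, -24], "rot": [0, 0, 0], "fingers": 0},
    {"translation": [0, -0.6, -30], "rot": [0, 0, 0], "fingers": 0}
  ]
}}

```text
time_s: 12.3
ee_pos: [451.9, -224.0, 145.3]
tcp_rot: [-3.141, 0.0, 0.446]
wrist_force: [-0.7, -0.4, -0.5]
width: 0.167
grasp_force: 59.1
```

Request:
{"fn": "play_rows", "kwargs": {
  "moves": [
    {"translation": [0, 0, -7], "rot": [0, 0, 0], "fingers": 0},
    {"translation": [0, 0, -14], "rot": [0, 0, 0], "fingers": 0},
    {"translation": [0, 0, -21], "rot": [0, 0, 0], "fingers": 0},
    {"translation": [0, 0, -28], "rot": [0, 0, 0], "fingers": 0},
    {"translation": [0, 0, -30], "rot": [0, 0, 0], "fingers": 0}
  ]
}}

```text
time_s: 12.8
ee_pos: [451.7, -224.0, 115.0]
tcp_rot: [-3.141, 0.001, 0.446]
wrist_force: [1.0, 0.1, -1.2]
width: 0.166
grasp_force: 59.1
```

Request:
{"fn": "play_rows", "kwargs": {
  "moves": [
    {"translation": [0, 0, -0.8], "rot": [0, 0, 0], "fingers": 0},
    {"translation": [0, 0, -0.8], "rot": [0, 0, 0], "fingers": 0},
    {"translation": [0, 0, -0.8], "rot": [0, 0, 0], "fingers": 50},
    {"translation": [0, 0, -0.8], "rot": [0, 0, 0], "fingers": 100},
    {"translation": [0, 0, -0.8], "rot": [0, 0, 0], "fingers": 100}
  ]
}}

```text
time_s: 13.3
ee_pos: [452.2, -224.2, 115.4]
tcp_rot: [3.141, -0.0, 0.446]
wrist_force: [0.2, 0.0, -0.4]
width: 0.672
grasp_force: 0.0
```

Request:
{"fn": "play_rows", "kwargs": {
  "moves": [
    {"translation": [0, 0, 0], "rot": [0, 0, 0], "fingers": 100},
    {"translation": [0, 0, 0], "rot": [0, 0, 0], "fingers": 100},
    {"translation": [0, 0, 20], "rot": [0, 0, 0], "fingers": 100},
    {"translation": [0, 0, 55], "rot": [0, 0, 0], "fingers": 100},
    {"translation": [0, 0, 85], "rot": [0, 0, 0], "fingers": 100}
  ]
}}

```text
time_s: 13.8
ee_pos: [451.8, -224.0, 201.2]
tcp_rot: [-3.141, 0.0, 0.446]
wrist_force: [0.9, -0.5, -0.3]
width: 1.001
grasp_force: 0.0
```

```bash
python3 look.py w5; python3 - <<'E'
from h import *
p=np.load("pics/w5.npy");im=cv2.imread("pics/w5.png")[:,:,::-1].copy()
h=cv2.cvtColor(im,cv2.COLOR_RGB2HSV);b=blobs((red(im)&(h[...,2]>215)).astype(np.uint8),1)[0];print(b,onz("wrist",*b[1],152,p).round(1))
s=robot.get_image("scene");print("scene",blobs(red(s),1))
E
```

```text
[ 451.8 -224.   201.2] [-3.1412e+00  2.0000e-04  4.4570e-01] [([269, 200, 27, 45, 954], [281.8, 222.2])]
([269, 216, 27, 28, 541], [282.0, 229.7]) [ 450.2 -223.8  152. ]
scene [([317, 223, 7, 21, 107], [319.1, 232.3])]
```

The pin is back exactly where it began (same blob in the scene view). Next is the lid.

Request:
{"fn": "play_rows", "kwargs": {
  "moves": [
    {"translation": [-3, 30, 20], "rot": [0, 0, 7], "fingers": 100},
    {"translation": [-6, 60, 20], "rot": [0, 0, 15], "fingers": 100},
    {"translation": [-9, 90, 20], "rot": [0, 0, 23], "fingers": 100},
    {"translation": [-12, 120, 20], "rot": [0, 0, 31], "fingers": 100},
    {"translation": [-15, 150, 20], "rot": [0, 0, 39], "fingers": 100}
  ]
}}

```text
time_s: 14.4
ee_pos: [436.3, -72.9, 219.6]
tcp_rot: [-3.141, 0.0, 1.132]
wrist_force: [0.0, -0.2, 0.8]
width: 1.001
grasp_force: 0.0
```

Request:
{"fn": "play_rows", "kwargs": {
  "moves": [
    {"translation": [-3, 30, 0], "rot": [0, 0, 8], "fingers": 100},
    {"translation": [-7, 60, 0], "rot": [0, 0, 16], "fingers": 100},
    {"translation": [-10, 90, 0], "rot": [0, 0, 24], "fingers": 100},
    {"translation": [-13.5, 121.5, 0], "rot": [0, 0, 31.2], "fingers": 100},
    {"translation": [-13.5, 121.5, 0], "rot": [0, 0, 31.2], "fingers": 100}
  ]
}}

```text
time_s: 14.9
ee_pos: [422.8, 51.7, 219.8]
tcp_rot: [-3.142, -0.003, 1.68]
wrist_force: [-0.2, -0.2, -0.1]
width: 0.999
grasp_force: 0.0
```

Request:
{"fn": "play_rows", "kwargs": {
  "moves": [
    {"translation": [0, 0, 0], "rot": [0, 0, 0], "fingers": 100},
    {"translation": [0, 0, 0], "rot": [0, 0, 0], "fingers": 100},
    {"translation": [0, 0, 0], "rot": [0, 0, 0], "fingers": 100},
    {"translation": [0, 0, 0], "rot": [0, 0, 0], "fingers": 50},
    {"translation": [0, 0, 0], "rot": [0, 0, 0], "fingers": 50}
  ]
}}

```text
time_s: 15.4
ee_pos: [423.5, 46.9, 220.1]
tcp_rot: [-3.142, 0.0, 1.67]
wrist_force: [0.4, 0.4, -0.4]
width: 0.689
grasp_force: 0.0
```

```bash
python3 look.py w6; python3 -c "
from h import *
p=np.load('pics/w6.npy');print(robot.get_obs()['joints'].round(2),proj('wrist',[423.5,47.5,152],p),proj('wrist',[436.4,-21.6,111],p))"
```

```text
[423.5  46.9 220.1] [-3.1415e+00  1.0000e-04  1.6697e+00] []
[ 0.1   0.35 -0.36  2.11  0.18  0.71 -0.28] (np.float64(282.6204633403308), np.float64(219.60439199829364)) (np.float64(289.3093008383876), np.float64(282.0407374183231))
```

View pics/w6.png

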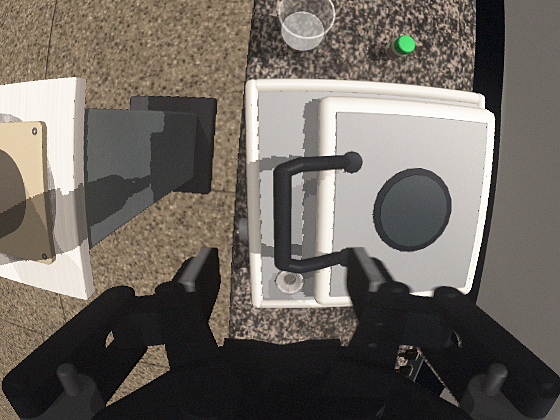

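The bar runs straight down the image, centre about (283,214), midway between the fingers; the alignment is good.

Request:
{"fn": "play_rows", "kwargs": {
  "moves": [
    {"translation": [0, 2, -30], "rot": [0, 0, 0], "fingers": 40},
    {"translation": [0, 2, -60], "rot": [0, 0, 0], "fingers": 40},
    {"translation": [0, 2, -83], "rot": [0, 0, 0], "fingers": 40},
    {"translation": [0, 2, -83], "rot": [0, 0, 0], "fingers": 40},
    {"translation": [0, 2, -83], "rot": [0, 0, 0], "fingers": 20}
  ]
}}

```text
time_s: 15.95
ee_pos: [423.5, 49.5, 137.3]
tcp_rot: [-3.141, -0.0, 1.671]
wrist_force: [0.6, 0.3, 0.0]
width: 0.245
grasp_force: 0.0
```

Request:
{"fn": "play_rows", "kwargs": {
  "moves": [
    {"translation": [0, 0, 0], "rot": [0, 0, 0], "fingers": 0},
    {"translation": [0, 0, 0], "rot": [0, 0, 0], "fingers": 0},
    {"translation": [0, 0, 0], "rot": [0, 0, 0], "fingers": 0},
    {"translation": [0, 0, 0], "rot": [0, 0, 0], "fingers": 0},
    {"translation": [0, 0, 0], "rot": [0, 0, 0], "fingers": 0}
  ]
}}

```text
time_s: 16.45
ee_pos: [423.7, 49.5, 138.0]
tcp_rot: [3.14, 0.0, 1.671]
wrist_force: [-2.5, 0.1, 7.0]
width: 0.112
grasp_force: 59.3
```

```bash
python3 -c "
import numpy as np
r=np.hypot(168,40);f=np.arctan2(40,168);c,s=np.cos(.1),np.sin(.1);a0=0
for a in [.06*i for i in range(1,19)]+[1.12,1.15,1.17]:
    dx=r*(np.cos(f)-np.cos(f+a));dz=r*(np.sin(f+a)-np.sin(f));print(round(a,2),np.round([dx*c,dx*s,dz],1))"
```

```text
0.06 [ 2.7  0.3 10. ]
0.12 [ 6.   0.6 19.8]
0.18 [ 9.8  1.  29.4]
0.24 [14.3  1.4 38.8]
0.3 [19.2  1.9 47.9]
0.36 [24.7  2.5 56.6]
0.42 [30.8  3.1 65. ]
0.48 [37.3  3.7 73.1]
0.54 [44.2  4.4 80.7]
0.6 [51.7  5.2 87.9]
0.66 [59.5  6.  94.6]
0.72 [ 67.7   6.8 100.8]
0.78 [ 76.3   7.7 106.6]
0.84 [ 85.2   8.6 111.8]
0.9 [ 94.4   9.5 116.5]
0.96 [103.9  10.4 120.6]
1.02 [113.6  11.4 124.1]
1.08 [123.5  12.4 127. ]
1.12 [130.2  13.1 128.6]
1.15 [135.2  13.6 129.7]
1.17 [138.6  13.9 130.3]
```

Request:
{"fn": "play_rows", "kwargs": {
  "moves": [
    {"translation": [0.6, 0, 3], "rot": [0, 0, 0], "fingers": 0},
    {"translation": [1.5, 0.2, 6], "rot": [0, 0, 0], "fingers": 0},
    {"translation": [2.7, 0.3, 10], "rot": [0, 0, 0], "fingers": 0},
    {"translation": [4.3, 0.4, 15], "rot": [0, 0, 0], "fingers": 0},
    {"translation": [6, 0.6, 19.8], "rot": [0, 0, 0], "fingers": 0}
  ]
}}

```text
time_s: 16.95
ee_pos: [429.1, 50.1, 157.1]
tcp_rot: [-3.14, -0.0, 1.671]
wrist_force: [-1.0, 1.3, -4.4]
width: 0.112
grasp_force: 58.4
```

Request:
{"fn": "play_rows", "kwargs": {
  "moves": [
    {"translation": [3.8, 0.4, 9.6], "rot": [0, 0, 0], "fingers": 0},
    {"translation": [8.3, 0.8, 19], "rot": [0, 0, 0], "fingers": 0},
    {"translation": [13.2, 1.3, 28.1], "rot": [0, 0, 0], "fingers": 0},
    {"translation": [18.7, 1.9, 36.8], "rot": [0, 0, 0], "fingers": 0},
    {"translation": [24.8, 2.5, 45.2], "rot": [0, 0, 0], "fingers": 0}
  ]
}}

```text
time_s: 17.45
ee_pos: [452.2, 52.4, 202.3]
tcp_rot: [-3.137, 0.0, 1.671]
wrist_force: [-6.8, 1.4, -2.4]
width: 0.108
grasp_force: 58.4
```

Request:
{"fn": "play_rows", "kwargs": {
  "moves": [
    {"translation": [6.5, 0.6, 8.1], "rot": [0, 0, 0], "fingers": 0},
    {"translation": [13.4, 1.3, 15.7], "rot": [0, 0, 0], "fingers": 0},
    {"translation": [20.9, 2.1, 22.9], "rot": [0, 0, 0], "fingers": 0},
    {"translation": [28.7, 2.9, 29.6], "rot": [0, 0, 0], "fingers": 0},
    {"translation": [36.9, 3.7, 35.8], "rot": [0, 0, 0], "fingers": 0}
  ]
}}

```text
time_s: 17.95
ee_pos: [485.6, 55.9, 238.1]
tcp_rot: [-3.129, 0.001, 1.671]
wrist_force: [-14.3, 1.4, 9.0]
width: 0.111
grasp_force: 58.6
```

Request:
{"fn": "play_rows", "kwargs": {
  "moves": [
    {"translation": [2, 0.2, 4], "rot": [0, 0, 0], "fingers": 0},
    {"translation": [7.4, 0.8, 7.6], "rot": [0, 0, 0], "fingers": 0},
    {"translation": [11.8, 1.2, 10.4], "rot": [0, 0, 0], "fingers": 0},
    {"translation": [16.3, 1.7, 13], "rot": [0, 0, 0], "fingers": 0},
    {"translation": [16.3, 1.7, 13], "rot": [0, 0, 0], "fingers": 0}
  ]
}}

```text
time_s: 18.45
ee_pos: [505.0, 57.9, 252.1]
tcp_rot: [-3.136, 0.001, 1.671]
wrist_force: [-10.2, 0.3, 10.0]
width: 0.114
grasp_force: 59.0
```

Request:
{"fn": "play_rows", "kwargs": {
  "moves": [
    {"translation": [4, 0.4, 4], "rot": [0, 0, 0], "fingers": 0},
    {"translation": [8.5, 0.9, 6.2], "rot": [0, 0, 0], "fingers": 0},
    {"translation": [18, 1.8, 10.3], "rot": [0, 0, 0], "fingers": 0},
    {"translation": [27.7, 2.8, 13.8], "rot": [0, 0, 0], "fingers": 0},
    {"translation": [27.7, 2.8, 13.8], "rot": [0, 0, 0], "fingers": 0}
  ]
}}

```text
time_s: 18.95
ee_pos: [535.8, 61.2, 267.0]
tcp_rot: [3.141, -0.0, 1.671]
wrist_force: [-5.8, 1.4, 11.4]
width: 0.111
grasp_force: 59.5
```

Request:
{"fn": "play_rows", "kwargs": {
  "moves": [
    {"translation": [6, 0.6, 3], "rot": [0, 0, 0], "fingers": 0},
    {"translation": [12, 1.2, 5], "rot": [0, 0, 0], "fingers": 0},
    {"translation": [18, 1.8, 6.5], "rot": [0, 0, 0], "fingers": 0},
    {"translation": [22, 2.2, 7.5], "rot": [0, 0, 0], "fingers": 0},
    {"translation": [22, 2.2, 7.5], "rot": [0, 0, 0], "fingers": 0}
  ]
}}

```text
time_s: 19.45
ee_pos: [557.9, 63.4, 273.8]
tcp_rot: [3.14, -0.001, 1.671]
wrist_force: [-3.6, 1.5, 4.0]
width: 0.11
grasp_force: 58.7
```

Request:
{"fn": "play_rows", "kwargs": {
  "moves": [
    {"translation": [1, 0.1, 0], "rot": [0, 0, 0], "fingers": 0},
    {"translation": [2, 0.2, 0], "rot": [0, 0, 0], "fingers": 0},
    {"translation": [3, 0.3, 0], "rot": [0, 0, 0], "fingers": 0},
    {"translation": [3, 0.3, 0], "rot": [0, 0, 0], "fingers": 0},
    {"translation": [3, 0.3, 0], "rot": [0, 0, 0], "fingers": 0}
  ]
}}

```text
time_s: 19.95
ee_pos: [558.8, 63.5, 274.0]
tcp_rot: [-3.139, -0.0, 1.671]
wrist_force: [-9.5, 0.7, 9.5]
width: 0.104
grasp_force: 59.2
```

Request:
{"fn": "play_rows", "kwargs": {
  "moves": [
    {"translation": [1, 0.1, 0], "rot": [0, 0, 0], "fingers": 0},
    {"translation": [2, 0.2, 0], "rot": [0, 0, 0], "fingers": 0},
    {"translation": [2.5, 0.2, 0], "rot": [0, 0, 0], "fingers": 0},
    {"translation": [2.5, 0.2, 0], "rot": [0, 0, 0], "fingers": 0},
    {"translation": [2.5, 0.2, 0], "rot": [0, 0, 0], "fingers": 0}
  ]
}}

```text
time_s: 20.45
ee_pos: [558.9, 63.6, 273.9]
tcp_rot: [-3.134, 0.0, 1.671]
wrist_force: [-15.2, -0.2, 14.9]
width: 0.115
grasp_force: 59.8
```

Request:
{"fn": "play_rows", "kwargs": {
  "moves": [
    {"translation": [-2.5, -0.2, 0], "rot": [0, 0, 0], "fingers": 0},
    {"translation": [-4, -0.4, 0], "rot": [0, 0, 0], "fingers": 0},
    {"translation": [-4, -0.4, 0], "rot": [0, 0, 0], "fingers": 30},
    {"translation": [-4, -0.4, 0], "rot": [0, 0, 0], "fingers": 50},
    {"translation": [-4, -0.4, 0], "rot": [0, 0, 0], "fingers": 50}
  ]
}}

```text
time_s: 20.95
ee_pos: [559.8, 62.6, 272.6]
tcp_rot: [3.14, 0.0, 1.67]
wrist_force: [0.2, -0.7, 0.3]
width: 0.503
grasp_force: 0.0
```

Request:
{"fn": "play_rows", "kwargs": {
  "moves": [
    {"translation": [0, 0, 0], "rot": [0, 0, 0], "fingers": 50},
    {"translation": [0, 0, 10], "rot": [0, 0, 0], "fingers": 50},
    {"translation": [0, 0, 30], "rot": [0, 0, 0], "fingers": 50},
    {"translation": [0, 0, 60], "rot": [0, 0, 0], "fingers": 50},
    {"translation": [0, 0, 80], "rot": [0, 0, 0], "fingers": 50}
  ]
}}

```text
time_s: 21.45
ee_pos: [559.4, 63.3, 354.8]
tcp_rot: [3.139, -0.0, 1.671]
wrist_force: [0.2, -0.0, -0.0]
width: 0.498
grasp_force: 0.0
```

```bash
python3 look.py w7; python3 - <<'E'
from h import *
s=robot.get_image("scene");t=robot.get_image("top")
cv2.imwrite("pics/f.png",np.hstack([cv2.resize(s[130:340,180:450],None,fx=1.48,fy=1.48),cv2.resize(t[150:300,130:430],(400,311))])[:,:,::-1] if 0 else np.vstack([cv2.resize(s[140:320,190:430],(400,300)),cv2.resize(t[160:310,140:440],(400,200))])[:,:,::-1]);print(blobs(red(s),1),blobs(red(t),1))
E
```

```text
[559.4  63.3 354.8] [ 3.1388e+00 -3.0000e-04  1.6711e+00] []
[([317, 223, 7, 21, 108], [319.2, 232.2])] [([180, 48, 9, 9, 55], [183.7, 52.5])]
```

View pics/f.png

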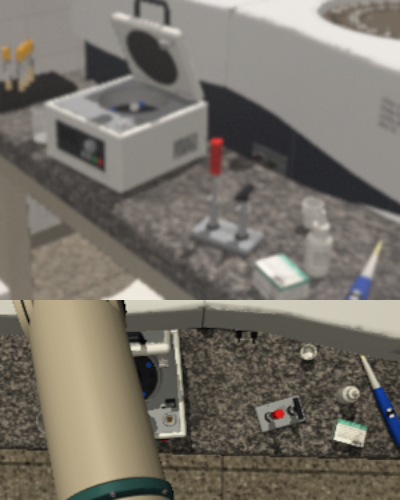

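The lid stands open, and the pin and the other items are where they were; the bar is at scene (281,144). I'll check its angle against that before handing in.

```bash
python3 - <<'E'
from h import *
im=cv2.cvtColor(cv2.imread("pics/f.png"),cv2.COLOR_BGR2GRAY)[0:40,125:185]
print(im[::3,::4])
r,f=np.hypot(168,40),np.arctan2(40,168)
for a in(1.0,1.05,1.1,1.15):
    dx=r*(np.cos(f)-np.cos(f+a));dz=r*(np.sin(f+a)-np.sin(f));X=np.array([423.5+dx*.995,47.5+dx*.1,152+dz])
    u=[np.array(proj("scene",X+np.array([-.1,.995,0])*k)) for k in(-28,0,28)];print(a,[((q-[190,140])/.6).round(1).tolist() for q in u])
    print("  wrist",np.round(proj("wrist",X,np.load("pics/w7.npy")),1))
w=cv2.cvtColor(cv2.imread("pics/w7.png"),cv2.COLOR_BGR2GRAY)
for v in(205,215,225,235):print(v,w[v,240:330:3])
E
```

```text
[[146 146 132  61  86  76  66  60  76  85 120 148 151 154 153]
 [148 148 118  57 122 129 109  96  74  68  81 140 150 150 151]
 [148 148 118  57 131 149 145 141 126 112  67 129 150 150 149]
 [146 149 117  57 131 148 149 148 150 142  77 110 148 150 150]
 [154 147 118  56 131 149 147 149 150 145  76  93 147 150 149]
 [204 178 127  72 132 149 148 148 147 144  76  93 148 150 150]
 [211 191 160 142 158 156 150 148 148 143  77  92 147 149 150]
 [167 168 170 173 179 183 170 164 156 144  76  91 147 149 149]
 [136 145 155 163 168 176 181 187 189 157 114 106 146 149 148]
 [130 131 131 137 149 157 164 172 182 184 205 189 172 161 148]
 [130 118  92  87 104 122 140 151 159 180 206 219 221 211 162]
 [126  83  53  53  55  72 103 130 140 150 163 179 198 205 170]
 [114  59  48  49  49  51  62  98 125 135 138 144 156 164 153]
 [106  53  48  48  47  49  49  59 104 142 140 132 133 143 144]]
1.0 [[151.1, 8.3], [139.6, 5.2], [128.4, 2.2]]
  wrist [246.2 218.4]
1.05 [[154.6, 5.9], [143.1, 2.8], [131.9, -0.1]]
  wrist [257.3 219.5]
1.1 [[158.1, 3.7], [146.6, 0.7], [135.4, -2.2]]
  wrist [268.9 220.5]
1.15 [[161.7, 1.8], [150.1, -1.1], [139.0, -4.0]]
  wrist [280.9 221.2]
205 [ 34  37  38  31  61 152 160 167 246 248 255  15  41  47  49  49  34 143
  37  58  54  59  50  58  53 107 111 108 112 109]
215 [ 83  93  85  83  83 147 161 169 251 245 255  21  39  44  45  43  31 145
 124  37  58  52  53  43 147 108 111 112 108 113]
225 [ 78  82  89  89  86 145 160 158 244 245 254  23  35  47  50  43  29 140
 133 135 141 128 136 135 140 106 107 109 103 110]
235 [ 99 107 112 105  98 143 157 163 244 244 253  20  38  49  47  44  28 140
 131 137 132 131 134 127  95 110 109 108 109 111]
```

The wrist view puts the bar at column 281, which matches 1.15 rad (280.9 predicted).

```bash
python3 -c "
from station import robot
print(robot.hand_in())"
```

```text
the job is handed in; nothing more can be done
None
```

I handed the job in at about 22 s: the catch snapped over with at most about 8 N read at the wrist, the pin is back down in its socket, and the lid is at its stop (about 1.15 rad) and staying open; the other items weren't touched.

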